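Pack the mandarin and close the lunch box

ROBOT

A 6-joint arm with a two-finger parallel gripper is mounted at the origin on a cart in front of the work surface, level with it; the furniture and walls round the work are solid. World frame = base frame: x ahead of the robot, y to its left, z up, the work surface at z = 0. Lengths are in mm, angles in rad, forces in N, time in s.
With the tool pointing down it reaches from about 300 to 825 mm from the base axis. Payload 5.4 kg.
Tool frame: the origin (TCP) lies at the very end of the fingers, on their centre line; the grasp point (between the pads) lies 19 mm behind it; z points along the fingers, y is the line along which they close (so a half turn about z gives the same grasp; the last joint's range is limited). The gripper opens to 92 mm and grips with 3 to 60 N. Pads are 20 mm wide; open, the fingers measure 128 mm over their backs; the gripper's body (75 mm by 189 mm) begins 69 mm behind the grasp point.
Start: joints at [-1.495, 0.158, 1.597, -0, 1.386, -0.21], TCP at [162.083, -551.666, 214.601] pointing down, gripper open.
Joint ranges: [-2.91, 2.91], [-0.94, 2.29], [0.18, 2.7], [-1.29, 4.43], [0.17, 2.64], [-3, 3]. Speed limits (rad/s): [2.57, 2.57, 3.14, 3.14, 3.14, 3.14].

INTERFACE

Orientations are given as a unit quaternion [x, y, z, w].
In Python, from workcell import * gives the robot as it stands.
- The arm moves only by the tool jog_arm, never from a script. Its arguments are lists of equal length, an entry for each row: "slide": the shift along the tool's x, y, z in m, a list of three; "twist": the turn, a rotation vector about the tool's x, y, z in degrees, a list of three. A call has 1 to 20 rows; each row shifts and turns the commanded pose from where the row before left it, along the tool's axes as they then stand; what a row does not reach is not made up. A row lasts 1/8 s, in which the tool goes at most 62.5 mm and 10.7 degrees, less where a joint would pass 70% of its speed; a pose out of reach is approached as far as the arm can. A call with a gripper value outside its range is refused whole. "gripper" is the gripper's target within -1 to 1 (shut at 1, half-way at 0, fully open at -1), set as the call begins (left out, the last holds). The fingers move at their own pace and stop on an object; "squeeze" is the grip in N (left out, the last holds). Time passes only in rows, so rows that do not move let the fingers close. It gives the time, the measured TCP pose, the force, the opening and the grip force at its end, in the units of the state.
- sense(): the state, without advancing time (a new reading comes with each control period).
- grab_frame(name): name is "scene" or "top"; returns a dict with "frame" (480x640x3 uint8, red, green, blue), "range_z" (480x640 float32, mm along the optical axis (not along the pixel's ray), 0 where there is no reading), "fov_y" (degrees; the focal length in pixels is half the picture's height over the tangent of half this angle, whatever the lens; pixels are square), "cx", "cy" (the principal point, pixels), "xyz" and "rotation" of the camera in the world. Camera axes: x right, y down, z forward; pixel columns grow to the right and rows downward; lengths in mm; the calibration is good to about 2 mm. A picture is of the moment at which its call begins.
- hand_in(): hands the job in; it is judged then, once.
The state is a dict: "clock": time; "joint_positions": joint angles; "joint_velocities": joint speeds; "joint_efforts": joint torques, N m; "tcp_pos": TCP position; "ee_rot": TCP orientation; "ft_force": force on the tool from outside, world axes, zero at the start; "wrist_torque": the same for the moment, N m; "grip_width": opening from 0.0 (shut) to 1.0 (fully open); "gripper_force": force on a finger pad.
Only numpy, scipy, OpenCV 4.12 (cv2) and the standard library are available. Lean on these libraries where they do the work, as an engineer would, in place of code of your own. Each camera call takes 0.05 s, during which the arm holds its last target. There are 200 camera calls.

TASK

Pack the mandarin into the big empty compartment of the open lunch box, beside the ramekin. Then swing the lid shut without slamming it, and after that fold the clip on the lid's front edge all the way down flat against the front of the box. Leave the lime and the garlic where they lie and the ramekin upright in its compartment.

Things in the scene. Friction and masses are not known exactly. Their poses are not given: they have to be found in the camera images.
- lunch_box: Open stainless-steel lunch box with a light wooden lid, fixed to the worktop; outside 120 (x) x 230 (y) x 66 mm high, walls and floor 4 mm. Origin: centre of the underside; x points from its front (clip side) to its back (hinge side), y along its length, z up. A 3 mm wide divider, its top 40 mm above the underside, stands at y = -31 mm: big compartment on the +y side, small one on the -y side.
- big_compartment (a point): Middle of the floor of the big, empty compartment (box x = 0, y = +41, z = 4 mm), which measures 112 mm along the box's x and 140 mm along its y.
- lid (a joint): Hinge of the lid, rad: 0 = shut, 1.57 = standing upright at the back of the box; starts near upright. It is stiff: the lid stays at any angle it is left at; 2 to 3 N at its free edge moves it. The lid is a plate 122 x 234 x 10 mm; shut, its upper face is 77 mm above the worktop. The axis runs along the box's y at box x = +60, z = 66 mm.
- lid_hinge (a point): Middle of the lid's hinge axis, at the upper back edge of the box.
- lid_edge (a point): Middle of the lid's free (front) edge, half-way through its 10 mm thickness, 121 mm from the hinge line.
- clip (a joint): Hinge of the clip on the lid's front edge, rad: 0 = sticking straight out from the lid in the lid's plane (open), 1.57 = folded square to the lid, which with the lid shut means hanging down flat against the front of the box. Starts nearly open; stiff, stays where it is left; about 1 to 2 N moves it.
- clip_end (a point): Middle of the free end of the clip, a dark steel flap 70 mm wide (along box y), 30 mm long, 4 mm thick, with a 7 mm bead along the end. Its hinge line runs 4 mm in front of the middle of the lid's front edge, half-way through the lid's thickness; with the lid shut that is at box x = -65, z = 72 mm.
- mandarin_center (a point): Centre (half-way up) of the mandarin, an orange-skinned squat round fruit, 55 mm across and 48 mm high, about 90 g, lying on the worktop. Axes have no use.
- lime_center (a point): Centre of the lime, green, 60 x 48 x 48 mm, lying on the worktop: to be left alone.
- garlic_center (a point): Centre of the garlic bulb, pale with a pointed top, 60 x 57 x 58 mm, on the worktop: to be left alone.
- ramekin_center (a point): Centre (half-way up) of the small fluted ramekin, 68 mm across, 38 mm high, standing loose in the small compartment of the lunch box; z is its upright axis.
Things that resemble listed ones, but are neither listed nor needed, are in the scene too. Leave any pink look-alike of the part that bears mandarin_center alone.

How it is judged:
By the outcome, as a careful person would: the job done as asked, in the order asked, and still so for the second after the job is handed in, with the robot touching nothing.
It also fails if it takes over 70 s, if anything falls off the work surface, if the arm or the gripper's body presses on something with over 40 N, if the wrist force passes 120 N, or if a joint passes its speed limit or range.

## Working session

There is one attempt and no reset: what is moved stays moved. The work goes in short steps, Python scripts to look and compute and a tool call to move; the robot and the scene stay as the last step left them, time stands still between calls to the robot, and variables do not carry over. Pictures are saved under pics/ and viewed, at most 13 in all, crops included, and the job is handed in when it is done.

Besides the shell and the picture viewer there is one more tool, called after "Request:" by a JSON object that holds its "api" and its "payload", one argument or row to a line. jog_arm: Moves the arm, as the interface text tells. Its arguments: {"type":"object","properties":{"slide":{"type":"array","items":{"type":"array","items":{"type":"number"}}},"twist":{"type":"array","items":{"type":"array","items":{"type":"number"}}},"gripper":{"type":"number"},"squeeze":{"type":"number"}},"required":["slide","twist"]}

```bash
mkdir -p pics; ls
cat > h.py <<'E'
from workcell import *
import numpy as np, cv2
def grab(n):
    d=grab_frame(n); d['f']=240/np.tan(np.radians(d['fov_y'])/2)
    R=np.array(d['rotation'],float)
    if R.shape!=(3,3):
        from scipy.spatial.transform import Rotation as Ro
        R=Ro.from_quat(R).as_matrix()
    d['R']=R; d['o']=np.array(d['xyz'],float); return d
def cloud(d):
    v,u=np.mgrid[0:480,0:640]; z=d['range_z']
    c=np.stack([(u-d['cx'])/d['f']*z,(v-d['cy'])/d['f']*z,z],-1)
    return c@d['R'].T+d['o']
def plane(d,u,v,z):
    r=d['R']@np.array([(u-d['cx'])/d['f'],(v-d['cy'])/d['f'],1]); return d['o']+r*(z-d['o'][2])/r[2]
E
python3 - <<'E'
from h import *
print(sense())
for n in('scene','top'):
    d=grab(n); cv2.imwrite(f'pics/{n}0.png',d['frame'][...,::-1]); print(n,d['o'],d['R'].round(3).tolist(),d['f'],d['cx'],d['cy'])
    np.savez(f'{n}0.npz',P=cloud(d),img=d['frame'])
E
```

```text
pics
{'clock': 0.0, 'joint_positions': array([-1.49509527e+00,  1.59052382e-01,  1.59823904e+00, -1.06363808e-05,
        1.38617167e+00, -2.10107501e-01]), 'joint_velocities': array([ 0.00086474,  0.00056991, -0.0008293 , -0.00097842, -0.00024513,
        0.00088884]), 'joint_efforts': array([-2.63504280e-04, -3.85572910e+01, -3.22109163e+01,  7.00824265e-02,
        3.79405974e-02, -1.49273060e-04]), 'tcp_pos': array([ 162.03557655, -551.04532422,  213.61363095]), 'ee_rot': array([ 9.89805976e-01,  1.42419293e-01,  5.75875227e-05, -9.33461667e-04]), 'ft_force': array([-0.52709762, -0.26134209,  0.41344496]), 'wrist_torque': array([-0.02645052,  0.02698762,  0.02960931]), 'gripper_force': 0.0, 'grip_width': 1.001730439280315}
scene [  22.6713274  -955.23043934  776.02392097] [[0.857, -0.298, 0.42], [-0.515, -0.476, 0.713], [-0.013, -0.828, -0.561]] 524.5335276070319 319.4125871659819 242.54424751365607
top [ 328.05427536  -82.87470772 1310.74988215] [[0.016, -0.989, 0.146], [-1.0, -0.019, -0.019], [0.021, -0.145, -0.989]] 603.916794522343 327.30030658923596 238.0194341895245
```

View pics/scene0.png

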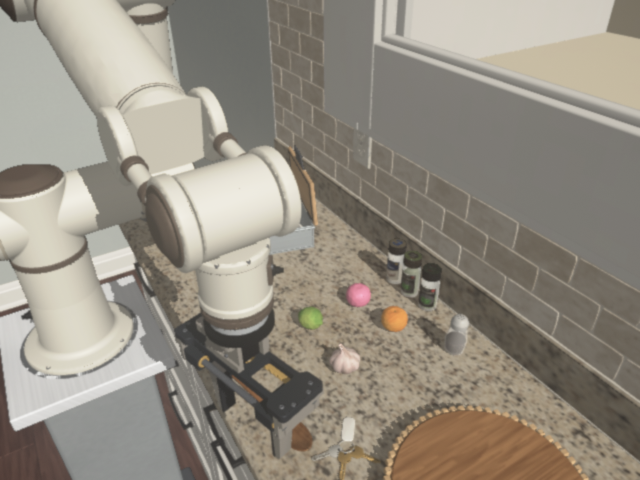

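View pics/top0.png

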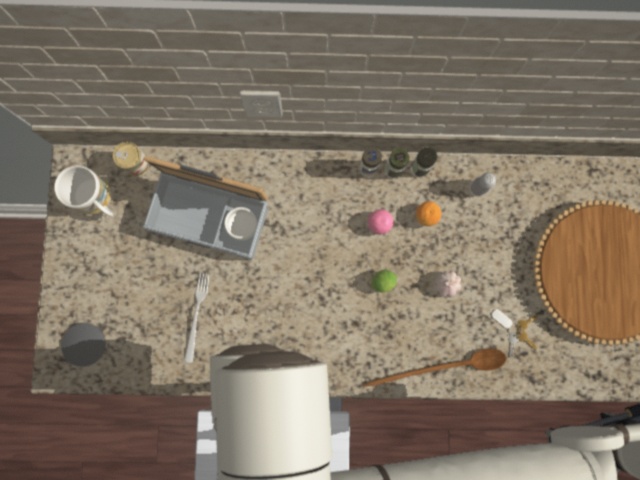

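The top view shows the mandarin at (429,213), pink look-alike (380,222), lime (385,281), garlic (447,285), and the box around (207,215) with its lid up at the back and the ramekin at (240,223). The scene view shows the mandarin at (395,319), but the box is mostly hidden behind the arm.

Run:
```python
from h import *
t=np.load('top0.npz'); P=t['P']; hsv=cv2.cvtColor(t['img'],cv2.COLOR_RGB2HSV)
s=np.load('scene0.npz'); Ps=s['P']; hs=cv2.cvtColor(s['img'],cv2.COLOR_RGB2HSV)
def blob(P,h,lo,hi,box,name):
    m=cv2.inRange(h,lo,hi); k=np.zeros_like(m); x0,y0,x1,y1=box; k[y0:y1,x0:x1]=m[y0:y1,x0:x1]
    q=P[k>0]; print(name,len(q),'med',np.median(q,0).round(),'p2',np.percentile(q,2,axis=0).round(),'p98',np.percentile(q,98,axis=0).round())
blob(P,hsv,(8,150,120),(22,255,255),(405,190,455,240),'mand top')
blob(Ps,hs,(8,150,120),(22,255,255),(370,295,420,340),'mand scene')
blob(P,hsv,(160,80,80),(179,255,255),(355,200,405,245),'pink')
blob(P,hsv,(30,100,50),(50,255,255),(365,260,405,300),'lime')
for n,u,v in [('garlic',449,284),('b1',372,158),('b2',399,158),('b3',427,158),('pep',484,183),('can',128,155)]: print(n,P[v,u].round())
# box: points with 45<z<75 in region
reg=np.zeros(P.shape[:2],bool); reg[150:270,130:285]=1
m=reg&(P[...,2]>60)&(P[...,2]<70); q=P[m][:,:2].astype(np.float32)
print('rim',len(q)); r=cv2.minAreaRect(q); print(r,cv2.boxPoints(r).round())
m=reg&(P[...,2]>80); q=P[m]; print('lid',len(q),q.min(0).round(),q.max(0).round())
qq=P[reg&(P[...,2]>150)]; print('lidtop',len(qq)); 
if len(qq): print(qq[np.argsort(qq[:,1])][::max(1,len(qq)//25)].round())
m=reg&(P[...,2]>30)&(P[...,2]<48); v,u=np.where(m); print('ram/divider',np.median(P[m],0).round(),len(u))
im=cv2.resize(t['img'][140:275,40:290],None,fx=3,fy=3,interpolation=cv2.INTER_CUBIC); cv2.imwrite('pics/boxcrop.png',im[...,::-1])
```

```text
mand top 436 med [ 572. -323.   43.] p2 [ 551. -347.   32.] p98 [ 595. -300.   51.]
mand scene 356 med [ 566. -340.   39.] p2 [ 550. -353.   18.] p98 [ 587. -317.   48.]
pink 469 med [ 553. -219.   43.] p2 [ 530. -243.   30.] p98 [ 577. -196.   51.]
lime 408 med [ 425. -228.   40.] p2 [ 407. -252.   28.] p98 [ 447. -205.   49.]
garlic [ 421. -362.   55.]
b1 [ 674. -195.  107.]
b2 [ 675. -251.  107.]
b3 [ 676. -309.  106.]
pep [ 631. -432.   85.]
can [680. 316.  69.]
rim 976
((571.3226318359375, 185.48825073242188), (320.15692138671875, 147.74952697753906), 69.69743347167969) [[446.  61.]
 [585.  10.]
 [696. 310.]
 [558. 361.]]
lid 1435 [328. -83.  80.] [ 646.  249. 1311.]
lidtop 987
[[ 328.  -83. 1311.]
 [ 328.  -83. 1311.]
 [ 583.   22.  154.]
 [ 587.   31.  187.]
 [ 592.   41.  183.]
 [ 585.   51.  179.]
 [ 592.   61.  188.]
 [ 598.   71.  188.]
 [ 602.   81.  186.]
 [ 596.   91.  178.]
 [ 600.  101.  191.]
 [ 609.  108.  186.]
 [ 602.  116.  222.]
 [ 605.  125.  225.]
 [ 605.  135.  214.]
 [ 610.  144.  225.]
 [ 609.  152.  181.]
 [ 614.  161.  176.]
 [ 618.  170.  153.]
 [ 626.  184.  189.]
 [ 621.  194.  178.]
 [ 633.  204.  184.]
 [ 633.  214.  183.]
 [ 639.  225.  188.]
 [ 636.  235.  185.]
 [ 646.  245.  185.]]
ram/divider [571. 120.  40.] 770
```

View pics/boxcrop.png

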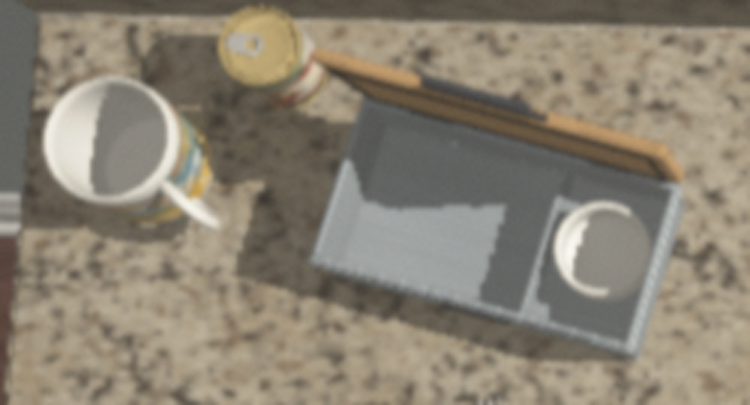

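The crop shows the front rim corners at crop (315,262) and (632,353), the back right rim corner at (680,185), the ramekin at (602,248), and the lid top edge from (320,55) to (680,170) with the clip at about (480,95).

Run:
```python
from h import *
d=grab('top'); s=grab('scene')
c=lambda u,v:(40+(u-1)/3,140+(v-1)/3)
A=plane(d,*c(315,262),66);B=plane(d,*c(632,353),66);C=plane(d,*c(680,185),66)
print('FL',A.round(1),'FR',B.round(1),'BR',C.round(1),'len',np.linalg.norm(A-B),np.linalg.norm(B-C))
y=(A-B)/np.linalg.norm(A-B); print('yaw',np.degrees(np.arctan2(-y[0],y[1])), 'yaw2',np.degrees(np.arctan2(*(C-B)[[1,0]])))
# rim from depth
P=cloud(d); reg=np.zeros(P.shape[:2],bool); reg[150:270,135:285]=1
m=reg&(P[...,2]>62)&(P[...,2]<70)
yaw=np.arctan2(-y[0],y[1]); ex=np.array([np.cos(yaw),np.sin(yaw)]);ey=np.array([-ex[1],ex[0]])
o=(A+C)[:2]/2; q=P[m][:,:2]-o; a,b=q@ex,q@ey
print('o',o, 'front rim x',np.median(a[(abs(b)<90)&(a<-45)]),len(a[(abs(b)<90)&(a<-45)]),'right',np.median(b[(abs(a)<40)&(b<-100)]),'left',np.median(b[(abs(a)<40)&(b>100)&(b<130)]))
# edge tilt of front rim
k=(abs(b)<105)&(a<-45)&(a>-75); print('front fit',np.polyfit(b[k],a[k],1))
# lid
m=reg&(P[...,2]>80)&(P[...,2]<260); q=P[m]; a,b=(q[:,:2]-o)@ex,(q[:,:2]-o)@ey
for lo,hi in((80,110),(110,140),(140,170),(170,195),(195,240)):
    k=(q[:,2]>lo)&(q[:,2]<hi); 
    if k.any(): print('lid z',lo,hi,k.sum(),np.percentile(a[k],[10,50,90]).round(1),np.percentile(b[k],[2,98]).round(),np.median(q[k,2]))
def cen(d,lo,hi,box):
    h=cv2.cvtColor(d['frame'],cv2.COLOR_RGB2HSV); mm=cv2.inRange(h,lo,hi); k=np.zeros_like(mm); x0,y0,x1,y1=box; k[y0:y1,x0:x1]=mm[y0:y1,x0:x1]
    k=max(cv2.findContours(k,0,2)[0],key=cv2.contourArea); return cv2.minEnclosingCircle(k)[0]
def ray(d,p):
    r=d['R']@np.array([(p[0]-d['cx'])/d['f'],(p[1]-d['cy'])/d['f'],1]); return r/np.linalg.norm(r)
p=cen(d,(8,130,100),(22,255,255),(405,190,455,240));p2=cen(s,(8,130,100),(22,255,255),(370,295,420,340))
r1,r2=ray(d,p),ray(s,p2); M=np.stack([r1,-r2],1); t=np.linalg.lstsq(M,s['o']-d['o'],rcond=None)[0]
X1,X2=d['o']+t[0]*r1,s['o']+t[1]*r2; print('mand',p,p2,X1.round(1),X2.round(1),'plane24',plane(d,*p,24).round(1))
p=cen(d,(160,70,80),(179,255,255),(355,200,405,245)); print('pink',plane(d,*p,26).round())
```

```text
FL [527.3 273.1  66. ] FR [467.9  52.2  66. ] BR [586.7  22.7  66. ] len 228.76010905071456 122.33375711990075
yaw -15.038565830179712 yaw2 -13.92631976037684
o [556.96435707 147.90597296] front rim x -59.73677869655452 211 right -111.77592657395826 left 114.57384362350818
front fit [-4.12975811e-03 -5.98457311e+01]
lid z 80 110 173 [56.8 58.  59.1] [-114.  107.] 95.48399721499368
lid z 110 140 204 [54.8 55.8 57.1] [-114.  107.] 125.10241963548572
lid z 140 170 145 [52.7 54.  55.1] [-114.  108.] 151.15305199447153
lid z 170 195 668 [50.8 53.7 59.6] [-111.  114.] 185.16191835149766
lid z 195 240 163 [49.2 51.8 54.9] [-32.  36.] 222.4123143987215
mand (428.04486083984375, 213.25320434570312) (394.3769836425781, 318.22869873046875) [ 576.3 -325.7   22.5] [ 574.9 -325.    22.1] plane24 [ 576.  -325.5   24. ]
pink [ 556. -221.   26.]
```

Request:
{"api": "jog_arm", "payload": {
  "slide": [
    [0,0,0],
    [0,0,0],
    [0,0,0],
    [0,0,0],
    [0,0,0]
  ],
  "twist": [
    [0,0,7.85],
    [0,0,7.85],
    [0,0,7.85],
    [0,0,7.85],
    [0,0,0]
  ],
  "gripper": -1,
  "squeeze": 12
}}

```text
clock: 0.82
tcp_pos: [162.1, -551.5, 214.4]
ee_rot: [0.992, -0.13, -0.0, -0.0]
ft_force: [-0.0, 0.4, -0.4]
grip_width: 1.002
gripper_force: 0.0
```

```bash
cat >> h.py <<'E'
from scipy.spatial.transform import Rotation as Ro
def to(x,y,z):
    s=sense(); R=Ro.from_quat(s['ee_rot']).as_matrix(); dl=R.T@(np.array([x,y,z])-s['tcp_pos'])
    print('to',(x,y,z),'tool mm',dl.round(1)); return dl
YAW=np.radians(-15); EX=np.array([np.cos(YAW),np.sin(YAW)]); EY=np.array([-EX[1],EX[0]]); BO=np.array([555.7,149.7])
def b2w(x,y): return BO+x*EX+y*EY
E
python3 - <<'E'
from h import *
s=sense(); print(s['clock'],s['tcp_pos'].round(1),Ro.from_quat(s['ee_rot']).as_matrix().round(3).tolist(),s['joint_positions'].round(2))
to(576,-325.5,150)
P=np.load('top0.npz')['P']
for u,v in[(150,140),(210,120),(210,90),(260,105),(210,60),(430,120)]: print(u,v,P[v,u].round())
m=(P[...,2]>70)&(P[...,2]<130)&(abs(P[...,1]+432)<40)&(P[...,0]>580)&(P[...,0]<665); print('pepper',P[m].min(0).round(),P[m].max(0).round())
E
```

```text
0.825 [ 162.1 -551.5  214.4] [[0.966, -0.258, -0.0], [-0.258, -0.966, 0.001], [-0.0, -0.0, -1.0]] [-1.5   0.16  1.6   0.    1.39  0.34]
to (576, -325.5, 150) tool mm [ 341.7 -325.    64.5]
150 140 [718. 276.  54.]
210 120 [728. 130. 162.]
210 90 [730. 105. 312.]
260 105 [718.  22. 275.]
210 60 [731.  85. 429.]
430 120 [ 729. -300.  188.]
pepper [ 621. -461.   70.] [ 654. -425.   95.]
```

Request:
{"api": "jog_arm", "payload": {
  "slide": [
    [0.0122,-0.0116,0.002],
    [0.0244,-0.0232,0.004],
    [0.0244,-0.0232,0.004],
    [0.0244,-0.0232,0.005],
    [0.0244,-0.0232,0.005],
    [0.0244,-0.0232,0.005],
    [0.0244,-0.0232,0.005],
    [0.0244,-0.0232,0.005],
    [0.0244,-0.0232,0.005],
    [0.0244,-0.0232,0.005],
    [0.0244,-0.0232,0.005],
    [0.0244,-0.0232,0.005],
    [0.0244,-0.0232,0.005],
    [0.0244,-0.0232,0.005],
    [0.0123,-0.0118,0.003],
    [0,0,0],
    [0,0,0]
  ],
  "twist": [
    [0,0,0],
    [0,0,0],
    [0,0,0],
    [0,0,0],
    [0,0,0],
    [0,0,0],
    [0,0,0],
    [0,0,0],
    [0,0,0],
    [0,0,0],
    [0,0,0],
    [0,0,0],
    [0,0,0],
    [0,0,0],
    [0,0,0],
    [0,0,0],
    [0,0,0]
  ]
}}

```text
clock: 2.95
tcp_pos: [575.7, -326.9, 146.7]
ee_rot: [0.991, -0.131, -0.0, 0.0]
ft_force: [-1.1, -0.3, 0.4]
grip_width: 0.999
gripper_force: 0.0
```

Run:
```python
from h import *
to(576,-325.5,8)
d=grab('scene'); cv2.imwrite('pics/scene1.png',d['frame'][...,::-1])
h=cv2.cvtColor(d['frame'],cv2.COLOR_RGB2HSV); m=cv2.inRange(h,(8,130,100),(22,255,255)); m[:295]=0;m[340:]=0;m[:,:370]=0;m[:,420:]=0
k=cv2.findContours(m,0,2)[0]
if k: c=max(k,key=cv2.contourArea); print(cv2.minEnclosingCircle(c),cv2.contourArea(c))
```

```text
to (576, -325.5, 8) tool mm [ -0.   -1.4 138.7]
((394.4569396972656, 318.1655578613281), 12.676595687866211) 450.5
```

View pics/scene1.png

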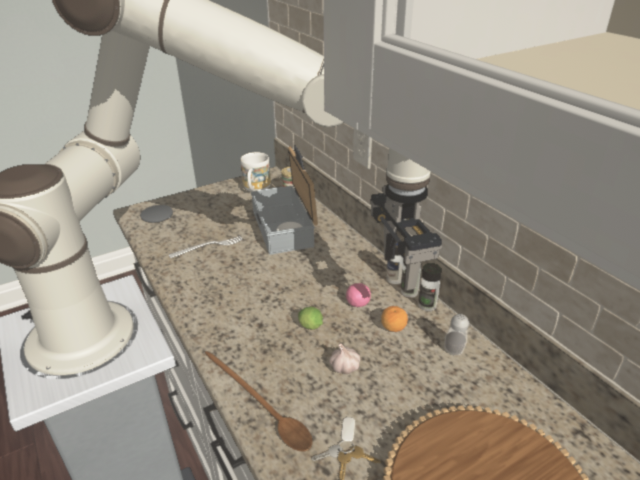

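The scene view shows the gripper above the mandarin (395,319), which has not moved. The box is at (283,215) with its lid up, and the way down is clear.

Request:
{"api": "jog_arm", "payload": {
  "slide": [
    [0,-0.0014,0.01],
    [0,0,0.02],
    [0,0,0.02],
    [0,0,0.02],
    [0,0,0.02],
    [0,0,0.018],
    [0,0,0.015],
    [0,0,0.01],
    [0,0,0.006],
    [0,0,0],
    [0,0,0]
  ],
  "twist": [
    [0,0,0],
    [0,0,0],
    [0,0,0],
    [0,0,0],
    [0,0,0],
    [0,0,0],
    [0,0,0],
    [0,0,0],
    [0,0,0],
    [0,0,0],
    [0,0,0]
  ]
}}

```text
clock: 4.38
tcp_pos: [577.2, -325.4, 8.3]
ee_rot: [0.991, -0.131, 0.001, 0.0]
ft_force: [0.0, -0.2, -0.5]
grip_width: 1.001
gripper_force: 0.0
```

Request:
{"api": "jog_arm", "payload": {
  "slide": [
    [0,0,0],
    [0,0,0],
    [0,0,0],
    [0,0,0],
    [0,0,0],
    [0,0,0],
    [0,0,0],
    [0,0,0]
  ],
  "twist": [
    [0,0,0],
    [0,0,0],
    [0,0,0],
    [0,0,0],
    [0,0,0],
    [0,0,0],
    [0,0,0],
    [0,0,0]
  ],
  "gripper": 1,
  "squeeze": 12
}}

```text
clock: 5.38
tcp_pos: [576.8, -325.0, 7.7]
ee_rot: [0.991, -0.131, 0.0, 0.0]
ft_force: [0.5, -0.5, 0.0]
grip_width: 0.58
gripper_force: 12.0
```

Request:
{"api": "jog_arm", "payload": {
  "slide": [
    [0,0,-0.01],
    [0,0,-0.02],
    [0,0,-0.03],
    [0,0,-0.035],
    [0,0,-0.035],
    [0,0,-0.035],
    [0,0,-0.025],
    [0,0,-0.02],
    [0,0,-0.01],
    [0,0,0]
  ],
  "twist": [
    [0,0,0],
    [0,0,0],
    [0,0,0],
    [0,0,0],
    [0,0,0],
    [0,0,0],
    [0,0,0],
    [0,0,0],
    [0,0,0],
    [0,0,0]
  ]
}}

```text
clock: 6.62
tcp_pos: [576.9, -325.1, 228.2]
ee_rot: [0.991, -0.131, 0.0, 0.0]
ft_force: [0.8, -0.7, -0.2]
grip_width: 0.579
gripper_force: 12.0
```

Request:
{"api": "jog_arm", "payload": {
  "slide": [
    [-0.01,-0.015,0],
    [-0.02,-0.03,0],
    [-0.025,-0.035,0],
    [-0.025,-0.035,0],
    [-0.025,-0.035,0],
    [-0.025,-0.035,0],
    [-0.025,-0.035,0],
    [-0.025,-0.035,0],
    [-0.015,-0.035,0],
    [-0.01,-0.035,0],
    [0,-0.035,0],
    [0,-0.035,0],
    [0,-0.035,0],
    [0.01,-0.03,0],
    [0.015,-0.02,0],
    [0.015,-0.014,0],
    [0.014,-0.01,0],
    [0,0,0],
    [0,0,0]
  ],
  "twist": [
    [0,0,0],
    [0,0,0],
    [0,0,0],
    [0,0,0],
    [0,0,0],
    [0,0,0],
    [0,0,0],
    [0,0,0],
    [0,0,0],
    [0,0,0],
    [0,0,0],
    [0,0,0],
    [0,0,0],
    [0,0,0],
    [0,0,0],
    [0,0,0],
    [0,0,0],
    [0,0,0],
    [0,0,0]
  ]
}}

```text
clock: 9.0
tcp_pos: [560.6, 200.7, 226.7]
ee_rot: [0.991, -0.131, -0.001, 0.0]
ft_force: [-0.0, -0.2, 0.2]
grip_width: 0.579
gripper_force: 12.0
```

Run:
```python
from h import *
x,y=b2w(-8,41); to(x,y,14)
s=sense();print(s['joint_positions'].round(2), s['grip_width'])
d=grab('top'); cv2.imwrite('pics/top1.png',d['frame'][...,::-1])
d=grab('scene'); cv2.imwrite('pics/scene2.png',cv2.resize(d['frame'][80:300,180:440],None,fx=2.5,fy=2.5)[...,::-1])
```

```text
to (np.float64(558.5841742388909), np.float64(191.37351123867194), 14) tool mm [  0.8   9.3 212.7]
[ 0.14  0.2   1.52 -0.    1.42  1.97] 0.5789609538734635
```

View pics/scene2.png

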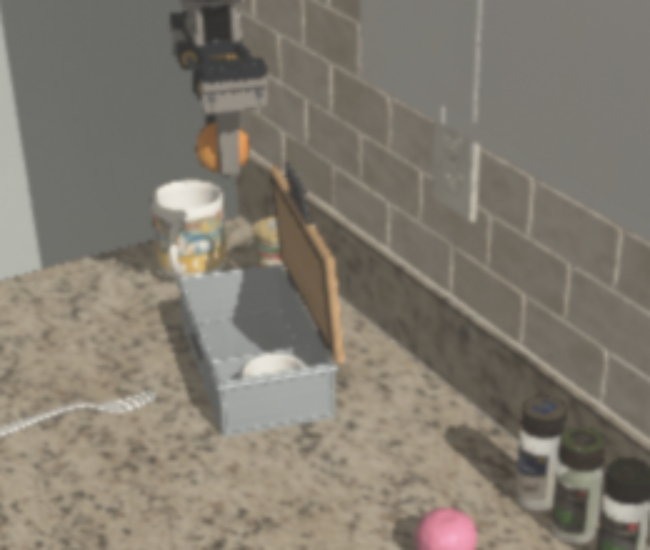

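The crop shows the mandarin held at (222,147), high above the big compartment. The lid stands upright at the back with its clip at (297,190), and the ramekin is in the small compartment at (275,367).

Request:
{"api": "jog_arm", "payload": {
  "slide": [
    [0.001,0.005,0.01],
    [0,0.004,0.02],
    [0,0,0.03],
    [0,0,0.03],
    [0,0,0.03],
    [0,0,0.03],
    [0,0,0.02],
    [0,0,0.015],
    [0,0,0.01],
    [0,0,0.008],
    [0,0,0.005],
    [0,0,0.004],
    [0,0,0],
    [0,0,0]
  ],
  "twist": [
    [0,0,0],
    [0,0,0],
    [0,0,0],
    [0,0,0],
    [0,0,0],
    [0,0,0],
    [0,0,0],
    [0,0,0],
    [0,0,0],
    [0,0,0],
    [0,0,0],
    [0,0,0],
    [0,0,0],
    [0,0,0]
  ]
}}

```text
clock: 10.85
tcp_pos: [560.4, 192.0, 15.9]
ee_rot: [0.991, -0.131, 0.0, -0.0]
ft_force: [-0.3, 0.5, -2.1]
grip_width: 0.579
gripper_force: 12.0
```

Request:
{"api": "jog_arm", "payload": {
  "slide": [
    [0,0,0.002],
    [0,0,0.001],
    [0,0,0],
    [0,0,0]
  ],
  "twist": [
    [0,0,0],
    [0,0,0],
    [0,0,0],
    [0,0,0]
  ]
}}

```text
clock: 11.35
tcp_pos: [560.2, 192.0, 12.6]
ee_rot: [0.991, -0.131, 0.0, -0.0]
ft_force: [0.8, 0.3, -1.1]
grip_width: 0.579
gripper_force: 12.0
```

Request:
{"api": "jog_arm", "payload": {
  "slide": [
    [0,0,0],
    [0,0,0],
    [0,0,0],
    [0,0,0],
    [0,0,0],
    [0,0,0]
  ],
  "twist": [
    [0,0,0],
    [0,0,0],
    [0,0,0],
    [0,0,0],
    [0,0,0],
    [0,0,0]
  ],
  "gripper": -0.6
}}

```text
clock: 12.1
tcp_pos: [560.2, 191.9, 12.6]
ee_rot: [0.991, -0.131, -0.0, 0.0]
ft_force: [0.5, -0.5, -0.2]
grip_width: 0.8
gripper_force: 0.0
```

Request:
{"api": "jog_arm", "payload": {
  "slide": [
    [0,0,-0.005],
    [0,0,-0.01],
    [0,0,-0.02],
    [0,0,-0.03],
    [0,0,-0.035],
    [0,0,-0.035],
    [0,0,-0.035],
    [0,0,-0.035],
    [0,0,-0.02],
    [0,0,-0.015],
    [0,0,0]
  ],
  "twist": [
    [0,0,0],
    [0,0,0],
    [0,0,0],
    [0,0,0],
    [0,0,0],
    [0,0,0],
    [0,0,0],
    [0,0,0],
    [0,0,0],
    [0,0,0],
    [0,0,0]
  ]
}}

```text
clock: 13.48
tcp_pos: [560.8, 192.1, 254.5]
ee_rot: [0.991, -0.131, 0.001, -0.0]
ft_force: [-0.2, 0.2, 0.5]
grip_width: 0.795
gripper_force: 0.0
```

Run:
```python
from h import *
for y in (0,-60): to(*b2w(84,y),250)
for y in (0,-60): to(*b2w(84,y),150)
d=grab('scene'); cv2.imwrite('pics/scene3.png',cv2.resize(d['frame'][80:300,180:440],None,fx=2.5,fy=2.5)[...,::-1])
h=cv2.cvtColor(d['frame'],cv2.COLOR_RGB2HSV); m=cv2.inRange(h,(8,170,120),(18,255,255)); m[:,:240]=0;m[:,330:]=0; m[:180]=0;m[255:]=0
v,u=np.where(m>0)
for w in (cv2.findContours(m,0,2)[0]): 
    if cv2.contourArea(w)>15: c=cv2.minEnclosingCircle(w); p=plane(d,*c[0],28)[:2]-BO; print(c,cv2.contourArea(w),'box',p@EX,p@EY)
```

```text
to (np.float64(636.8377694082818), np.float64(127.95920021138825), 250) tool mm [90.  42.2  4.7]
to (np.float64(621.3086267021306), np.float64(70.00365063404415), 250) tool mm [ 90.  102.2   4.6]
to (np.float64(636.8377694082818), np.float64(127.95920021138825), 150) tool mm [ 89.7  42.3 104.7]
to (np.float64(621.3086267021306), np.float64(70.00365063404415), 150) tool mm [ 89.8 102.3 104.6]
```

View pics/scene3.png

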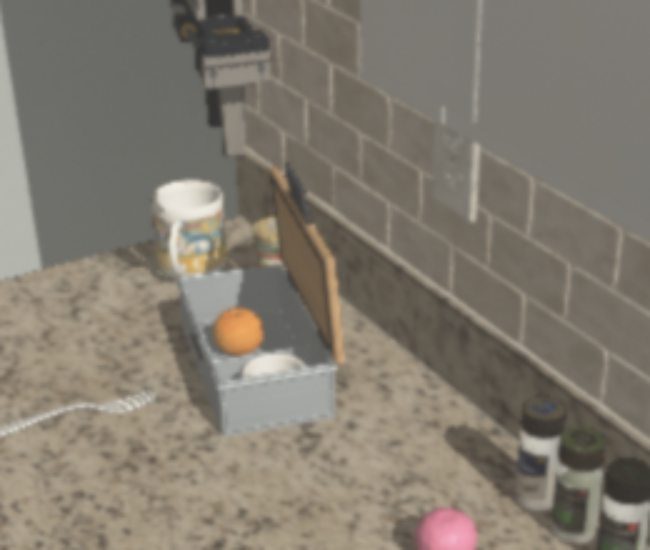

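The crop shows the mandarin lying in the big compartment at (238,331) and the ramekin still upright at (272,367). The lid is still up, so the gripper goes behind it next.

Request:
{"api": "jog_arm", "payload": {
  "slide": [
    [0.005,0.004,0],
    [0.01,0.006,0],
    [0.012,0.006,0],
    [0.012,0.006,0],
    [0.012,0.006,0],
    [0.012,0.006,0],
    [0.012,0.005,0],
    [0.009,0.003,0],
    [0.004,0,0],
    [0,0,0.005],
    [0,0,0.015],
    [0,0,0.02],
    [0,0,0.02],
    [0,0,0.018],
    [0,0,0.01],
    [0,0,0.006],
    [0,0,0],
    [0,0,0]
  ],
  "twist": [
    [0,0,0],
    [0,0,0],
    [0,0,0],
    [0,0,0],
    [0,0,0],
    [0,0,0],
    [0,0,0],
    [0,0,0],
    [0,0,0],
    [0,0,0],
    [0,0,0],
    [0,0,0],
    [0,0,0],
    [0,0,0],
    [0,0,0],
    [0,0,0],
    [0,0,0],
    [0,0,0]
  ],
  "gripper": 1,
  "squeeze": 10
}}

```text
clock: 15.78
tcp_pos: [634.8, 128.6, 159.5]
ee_rot: [0.991, -0.131, 0.001, -0.0]
ft_force: [0.2, 0.1, 0.4]
grip_width: 0.005
gripper_force: 0.0
```

Run:
```python
from h import *
s=sense(); p=s['tcp_pos'][:2]-BO; print('box',p@EX,p@EY,s['tcp_pos'][2],s['ft_force'].round(1),s['grip_width'])
t=np.radians(np.r_[90:20:-5,20:8:-3,8:-.1:-2]); r=94
x=70-r*np.cos(t)+11*np.sin(t); z=66+r*np.sin(t)+11*np.cos(t)
print(x[0],z[0]); print(np.c_[np.degrees(t)[1:].round(),np.diff(x).round(1),-np.diff(z).round(1)].tolist())
d=grab('scene'); cv2.imwrite('pics/scene4.png',cv2.resize(d['frame'][80:300,180:440],None,fx=2.5,fy=2.5)[...,::-1])
```

```text
box 81.90128802919777 0.09741408354435578 159.49194819912628 [0.2 0.1 0.4] 0.005293197639512986
81.0 160.0
[[85.0, -8.2, -0.6], [80.0, -8.3, 0.1], [75.0, -8.2, 0.8], [70.0, -8.1, 1.6], [65.0, -7.9, 2.3], [60.0, -7.7, 2.9], [55.0, -7.4, 3.6], [50.0, -7.1, 4.2], [45.0, -6.7, 4.8], [40.0, -6.2, 5.4], [35.0, -5.8, 5.9], [30.0, -5.2, 6.4], [25.0, -4.6, 6.8], [20.0, -4.0, 7.2], [17.0, -2.1, 4.5], [14.0, -1.9, 4.6], [11.0, -1.6, 4.7], [8.0, -1.4, 4.8], [6.0, -0.8, 3.2], [4.0, -0.7, 3.2], [2.0, -0.6, 3.3], [0.0, -0.4, 3.3]]
```

View pics/scene4.png

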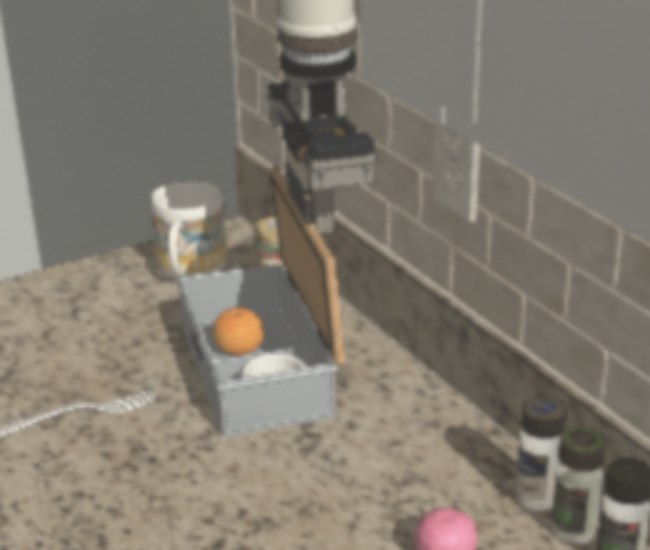

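The crop shows the closed fingers behind the lid at (320,210), with the lid untouched. Now the arc begins.

Request:
{"api": "jog_arm", "payload": {
  "slide": [
    [-0.004,0,0],
    [-0.006,0,-0.001],
    [-0.008,0,0],
    [-0.008,0,0.001],
    [-0.008,0,0.0015],
    [-0.008,0,0.0023],
    [-0.0077,0,0.003],
    [-0.0074,0,0.0036],
    [-0.0071,0,0.0042],
    [-0.0067,0,0.0048],
    [0,0,0]
  ],
  "twist": [
    [0,0,0],
    [0,0,0],
    [0,0,0],
    [0,0,0],
    [0,0,0],
    [0,0,0],
    [0,0,0],
    [0,0,0],
    [0,0,0],
    [0,0,0],
    [0,0,0]
  ]
}}

```text
clock: 17.2
tcp_pos: [564.5, 147.4, 138.4]
ee_rot: [0.991, -0.131, -0.001, -0.0]
ft_force: [-0.5, 0.6, 0.7]
grip_width: 0.005
gripper_force: 0.0
```

Run:
```python
from h import *
s=sense(); p=s['tcp_pos'][:2]-BO; print('box',p@EX,p@EY,s['tcp_pos'][2],s['ft_force'].round(1))
d=grab('scene'); cv2.imwrite('pics/scene5.png',cv2.resize(d['frame'][80:300,180:440],None,fx=2.5,fy=2.5)[...,::-1])
```

```text
box 9.144051246406784 0.025104833091049335 138.44402817765427 [-0.5  0.6  0.7]
```

View pics/scene5.png

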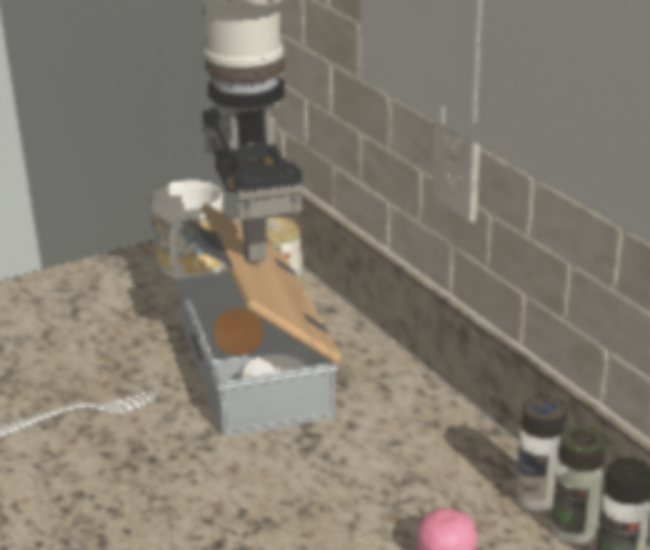

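The crop shows the lid at about 45°, with the fingertip on its upper face at (257,255). The mandarin and ramekin are unmoved below it.

Request:
{"api": "jog_arm", "payload": {
  "slide": [
    [-0.0062,0,0.0054],
    [-0.0058,0,0.0059],
    [-0.0052,0,0.0064],
    [-0.0046,0,0.0068],
    [-0.004,0,0.0072],
    [-0.002,0,0.0045],
    [-0.002,0,0.0046],
    [-0.0016,0,0.0047],
    [-0.0014,0,0.0048],
    [-0.0008,0,0.0032],
    [0,0,0.0022],
    [0,0,0],
    [0,0,0]
  ],
  "twist": [
    [0,0,0],
    [0,0,0],
    [0,0,0],
    [0,0,0],
    [0,0,0],
    [0,0,0],
    [0,0,0],
    [0,0,0],
    [0,0,0],
    [0,0,0],
    [0,0,0],
    [0,0,0],
    [0,0,0]
  ]
}}

```text
clock: 18.88
tcp_pos: [533.2, 155.7, 83.4]
ee_rot: [0.991, -0.131, -0.0, -0.0]
ft_force: [-0.0, 0.6, -0.9]
grip_width: 0.003
gripper_force: 0.0
```

Request:
{"api": "jog_arm", "payload": {
  "slide": [
    [0,0,0.0015],
    [0,0,0.0015],
    [0,0,0.0015],
    [0,0,0.001],
    [0,0,0]
  ],
  "twist": [
    [0,0,0],
    [0,0,0],
    [0,0,0],
    [0,0,0],
    [0,0,0]
  ]
}}

```text
clock: 19.5
tcp_pos: [533.4, 155.6, 77.9]
ee_rot: [0.991, -0.131, 0.0, 0.0]
ft_force: [0.2, 0.4, -0.8]
grip_width: 0.008
gripper_force: 0.0
```

Request:
{"api": "jog_arm", "payload": {
  "slide": [
    [0,0,0.001],
    [0,0,0.001],
    [0,0,0.001],
    [0,0,0]
  ],
  "twist": [
    [0,0,0],
    [0,0,0],
    [0,0,0],
    [0,0,0]
  ]
}}

```text
clock: 20.0
tcp_pos: [533.6, 155.6, 77.2]
ee_rot: [0.991, -0.131, -0.0, 0.0]
ft_force: [-7.7, -0.0, 14.4]
grip_width: 0.005
gripper_force: 7.6
```

The upward force of 14 N at z = 77 means the lid is shut. Next I lift and move in front of the clip.

Request:
{"api": "jog_arm", "payload": {
  "slide": [
    [0,0,-0.005],
    [0,0,-0.015],
    [0,0,-0.02],
    [-0.005,0,-0.01],
    [-0.012,0,0],
    [-0.016,0,0],
    [-0.016,0,0],
    [-0.01,0,0],
    [-0.006,0,0],
    [0,0,0],
    [0,0,0]
  ],
  "twist": [
    [0,0,0],
    [0,0,0],
    [0,0,0],
    [0,0,0],
    [0,0,0],
    [0,0,0],
    [0,0,0],
    [0,0,0],
    [0,0,0],
    [0,0,0],
    [0,0,0]
  ]
}}

```text
clock: 21.38
tcp_pos: [471.0, 172.4, 125.1]
ee_rot: [0.991, -0.131, 0.0, -0.0]
ft_force: [0.5, 1.2, -0.0]
grip_width: 0.003
gripper_force: 0.0
```

Run:
```python
from h import *
s=sense(); p=s['tcp_pos'][:2]-BO; print('box',p@EX,p@EY,s['tcp_pos'][2],s['ft_force'].round(1))
d=grab('scene'); cv2.imwrite('pics/scene6.png',cv2.resize(d['frame'][120:280,200:400],None,fx=3.5,fy=3.5)[...,::-1])
P=cloud(d); q=P[...,:2]-BO; a,b=q@EX,q@EY; z=P[...,2]
m=(a>-100)&(a<-70)&(abs(b)<40)&(z>30)&(z<95); print('clip pts',m.sum(),np.percentile(a[m],[2,50,98]),np.percentile(b[m],[2,98]),np.percentile(z[m],[5,50,95]))
m=(abs(a)<50)&(b<-40)&(b>-110)&(z>60)&(z<100); print('lid z',m.sum(),np.median(z[m]), np.polyfit(a[m],z[m],1))
```

```text
box -87.72934701620066 0.01554935080911203 125.11930030836844 [ 0.5  1.2 -0. ]
clip pts 166 [-99.05788778 -84.90857444 -70.63644321] [-36.40454603  34.25880819] [67.69239625 70.79612576 73.79474151]
lid z 557 75.26053600607327 [-8.51008533e-04  7.51901543e+01]
```

View pics/scene6.png

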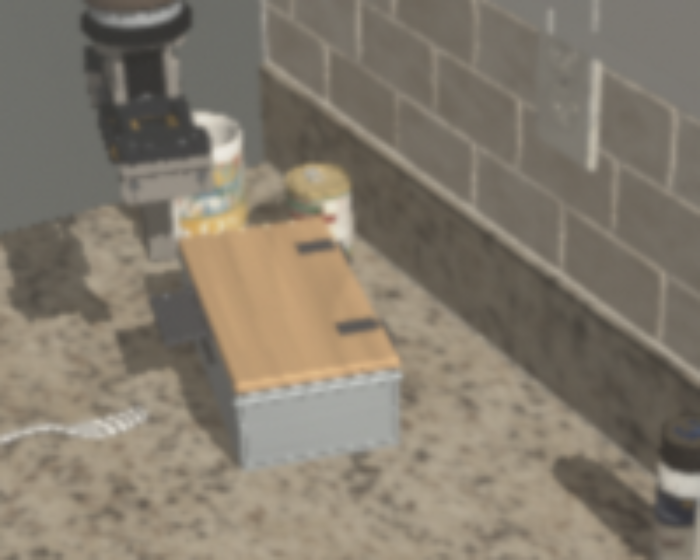

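The crop shows the lid flat and shut, with the clip sticking out at (180,315). The fingertips are above and behind it in the view, which puts them over the clip.

Request:
{"api": "jog_arm", "payload": {
  "slide": [
    [0,0,0.01],
    [0,0,0.015],
    [0,0,0.012],
    [0,0,0.008],
    [0,0,0.004],
    [0,0,0.004],
    [0,0,0.004],
    [0,0,0.004],
    [0,0,0.004],
    [0,0,0.004],
    [0,0,0.004],
    [0,0,0.004],
    [0,0,0.004],
    [0,0,0.004],
    [0,0,0.004],
    [0,0,0]
  ],
  "twist": [
    [0,0,0],
    [0,0,0],
    [0,0,0],
    [0,0,0],
    [0,0,0],
    [0,0,0],
    [0,0,0],
    [0,0,0],
    [0,0,0],
    [0,0,0],
    [0,0,0],
    [0,0,0],
    [0,0,0],
    [0,0,0],
    [0,0,0],
    [0,0,0]
  ]
}}

```text
clock: 23.42
tcp_pos: [481.1, 170.5, 43.7]
ee_rot: [0.991, -0.13, 0.011, 0.0]
ft_force: [4.3, -11.2, 30.3]
grip_width: 0.007
gripper_force: 13.9
```

Request:
{"api": "jog_arm", "payload": {
  "slide": [
    [0.002,0,0.001],
    [0.002,0,0],
    [0.002,0,0],
    [0.0015,0,0],
    [0.0015,0,0],
    [0,0,0]
  ],
  "twist": [
    [0,0,0],
    [0,0,0],
    [0,0,0],
    [0,0,0],
    [0,0,0],
    [0,0,0]
  ]
}}

```text
clock: 24.18
tcp_pos: [483.6, 169.9, 42.7]
ee_rot: [0.991, -0.13, 0.003, 0.0]
ft_force: [-17.1, -6.2, 52.0]
grip_width: 0.006
gripper_force: 25.5
```

The upward force of 52 N is too high, so I'm backing off to look.

Request:
{"api": "jog_arm", "payload": {
  "slide": [
    [-0.004,0,-0.004],
    [-0.006,0,-0.006],
    [-0.01,0,-0.01],
    [-0.01,0,-0.01],
    [-0.015,0,-0.02],
    [-0.01,0,-0.02],
    [0,0,0]
  ],
  "twist": [
    [0,0,0],
    [0,0,0],
    [0,0,0],
    [0,0,0],
    [0,0,0],
    [0,0,0],
    [0,0,0]
  ]
}}

```text
clock: 25.05
tcp_pos: [426.5, 184.9, 106.4]
ee_rot: [0.991, -0.13, 0.002, -0.0]
ft_force: [0.3, -0.1, 0.6]
grip_width: 0.007
gripper_force: 0.0
```

Run:
```python
from h import *
s=sense(); p=s['tcp_pos'][:2]-BO; print('box',p@EX,p@EY,s['tcp_pos'],s['ee_rot'].round(3),s['ft_force'].round(1),s['joint_positions'].round(3))
d=grab('scene'); cv2.imwrite('pics/scene7.png',cv2.resize(d['frame'][120:280,200:400],None,fx=3.5,fy=3.5)[...,::-1])
for n in('scene','top'):
    d=grab(n)
    P=cloud(d); q=P[...,:2]-BO; a,b=q@EX,q@EY; z=P[...,2]
    m=(a>-100)&(a<-62)&(abs(b)<34)&(z>20)&(z<95)
    print(n,'clip pts',m.sum())
    for lo in range(-100,-62,5):
        k=m&(a>=lo)&(a<lo+5); 
        if k.sum()>2: print(lo,k.sum(),np.percentile(z[k],[5,50,95]).round(1))
    m=(abs(a)<50)&(b<-40)&(b>-110)&(z>60)&(z<100); print('lid z',m.sum(),np.median(z[m]), np.polyfit(a[m],z[m],1))
```

```text
box -133.87332780766917 0.6113510941159637 [426.54652453 184.93948668 106.42066382] [ 0.991 -0.13   0.002 -0.   ] [ 0.3 -0.1  0.6] [ 0.148 -0.017  2.007  0.     1.148  1.98 ]
scene clip pts 89
-75 6 [39.5 42.4 43. ]
-70 60 [41.6 58.2 71.7]
-65 23 [51.  72.1 74.5]
lid z 556 75.45808913696811 [2.01844739e-03 7.53575626e+01]
top clip pts 149
-70 98 [39.9 47.8 72.5]
-65 51 [66.5 72.1 75.8]
lid z 1611 76.58751664078568 [4.75153245e-03 7.65591029e+01]
```

View pics/scene7.png

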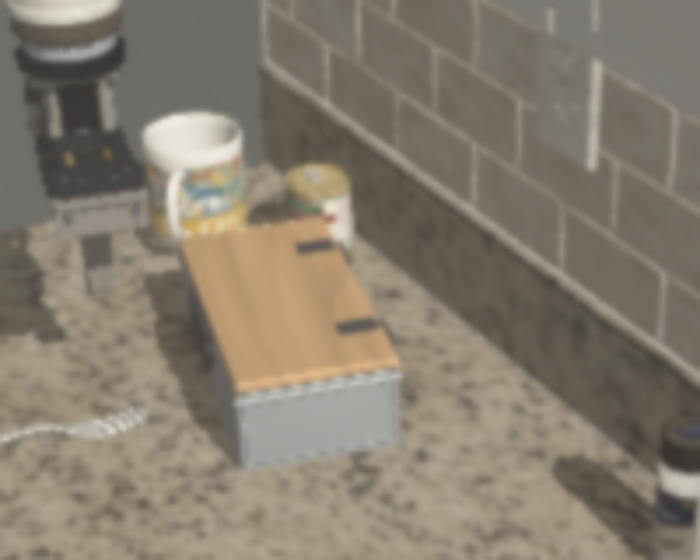

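The crop shows the clip folded almost flat on the box front; depth puts its end at about box x = -71, z = 42. A horizontal push from the front should finish it.

Request:
{"api": "jog_arm", "payload": {
  "slide": [
    [0.008,0,0.01],
    [0.013,0,0.02],
    [0.009,0,0.02],
    [0,0,0.015],
    [0,0,0.006],
    [0.005,0,0],
    [0.005,0,0],
    [0.004,0,0],
    [0.003,0,0],
    [0.002,0,0],
    [0.001,0,0],
    [0.001,0,0],
    [0,0,0]
  ],
  "twist": [
    [0,0,0],
    [0,0,0],
    [0,0,0],
    [0,0,0],
    [0,0,0],
    [0,0,0],
    [0,0,0],
    [0,0,0],
    [0,0,0],
    [0,0,0],
    [0,0,0],
    [0,0,0],
    [0,0,0]
  ]
}}

```text
clock: 26.82
tcp_pos: [475.4, 171.2, 34.0]
ee_rot: [0.991, -0.131, -0.0, 0.0]
ft_force: [-0.1, 0.2, -0.5]
grip_width: 0.005
gripper_force: 0.0
```

Request:
{"api": "jog_arm", "payload": {
  "slide": [
    [0.001,0,0],
    [0.001,0,0],
    [0,0,0]
  ],
  "twist": [
    [0,0,0],
    [0,0,0],
    [0,0,0]
  ]
}}

```text
clock: 27.2
tcp_pos: [477.4, 170.7, 34.0]
ee_rot: [0.991, -0.131, 0.0, -0.0]
ft_force: [-0.9, 0.3, 0.4]
grip_width: 0.004
gripper_force: 0.0
```

Request:
{"api": "jog_arm", "payload": {
  "slide": [
    [0.001,0,0],
    [0.001,0,0],
    [0.001,0,0],
    [0,0,0]
  ],
  "twist": [
    [0,0,0],
    [0,0,0],
    [0,0,0],
    [0,0,0]
  ]
}}

```text
clock: 27.7
tcp_pos: [480.2, 169.9, 34.0]
ee_rot: [0.991, -0.131, -0.0, 0.0]
ft_force: [0.4, -0.3, 0.6]
grip_width: 0.007
gripper_force: 0.2
```

Request:
{"api": "jog_arm", "payload": {
  "slide": [
    [0.001,0,0],
    [0.0005,0,0],
    [0,0,0]
  ],
  "twist": [
    [0,0,0],
    [0,0,0],
    [0,0,0]
  ]
}}

```text
clock: 28.08
tcp_pos: [480.6, 169.8, 33.8]
ee_rot: [0.991, -0.131, -0.001, 0.0]
ft_force: [-4.9, 1.5, 3.4]
grip_width: 0.002
gripper_force: 2.6
```

Request:
{"api": "jog_arm", "payload": {
  "slide": [
    [0.001,0,0],
    [0.001,0,0],
    [0,0,0]
  ],
  "twist": [
    [0,0,0],
    [0,0,0],
    [0,0,0]
  ]
}}

```text
clock: 28.45
tcp_pos: [480.9, 169.7, 33.6]
ee_rot: [0.991, -0.131, -0.003, -0.0]
ft_force: [-10.5, 2.6, 7.2]
grip_width: -0.001
gripper_force: 5.2
```

Request:
{"api": "jog_arm", "payload": {
  "slide": [
    [0.001,0,0],
    [0.0005,0,0],
    [0,0,0]
  ],
  "twist": [
    [0,0,0],
    [0,0,0],
    [0,0,0]
  ]
}}

```text
clock: 28.82
tcp_pos: [481.1, 169.6, 33.5]
ee_rot: [0.991, -0.131, -0.005, 0.0]
ft_force: [-12.9, 4.1, 10.7]
grip_width: 0.002
gripper_force: 7.1
```

Request:
{"api": "jog_arm", "payload": {
  "slide": [
    [-0.003,0,0],
    [-0.01,0,0],
    [-0.02,0,0],
    [-0.03,0,-0.01],
    [-0.03,0,-0.02],
    [-0.02,0,-0.03],
    [0,0,-0.03],
    [0,0,-0.03],
    [0,0,0]
  ],
  "twist": [
    [0,0,0],
    [0,0,0],
    [0,0,0],
    [0,0,0],
    [0,0,0],
    [0,0,0],
    [0,0,0],
    [0,0,0],
    [0,0,0]
  ]
}}

```text
clock: 29.95
tcp_pos: [378.0, 198.3, 156.4]
ee_rot: [0.991, -0.131, 0.003, -0.001]
ft_force: [0.4, -0.4, 0.5]
grip_width: 0.006
gripper_force: 0.0
```

Run:
```python
from h import *
for n in('scene','top'):
    d=grab(n)
    P=cloud(d); q=P[...,:2]-BO; a,b=q@EX,q@EY; z=P[...,2]
    m=(a>-100)&(a<-62)&(abs(b)<32)&(z>20)&(z<68)
    print(n,'clip pts',m.sum(),'a vs z',np.polyfit(z[m],a[m],1),[(lo,np.median(a[m&(z>=lo)&(z<lo+6)]).round(1)) for lo in range(38,66,6) if (m&(z>=lo)&(z<lo+6)).any()])
    m=(abs(a)<50)&(b<-40)&(b>-110)&(z>60)&(z<100); print('lid z',np.median(z[m]), np.polyfit(a[m],z[m],1))
    if n=='scene': im=cv2.resize(d['frame'][120:350,190:440],None,fx=2.4,fy=2.4)
cv2.imwrite('pics/end.png',im[...,::-1])
```

```text
scene clip pts 52 a vs z [  0.10039124 -73.25598949] [(38, np.float64(-69.5)), (44, np.float64(-67.9)), (50, np.float64(-67.8)), (56, np.float64(-67.8)), (62, np.float64(-67.5))]
lid z 75.3469262654935 [1.76583674e-03 7.52985616e+01]
top clip pts 74 a vs z [  0.0878808  -71.25575487] [(38, np.float64(-67.8)), (44, np.float64(-66.9)), (50, np.float64(-66.2)), (56, np.float64(-66.1)), (62, np.float64(-66.0))]
lid z 76.64464416316491 [2.98866152e-03 7.66111499e+01]
```

View pics/end.png

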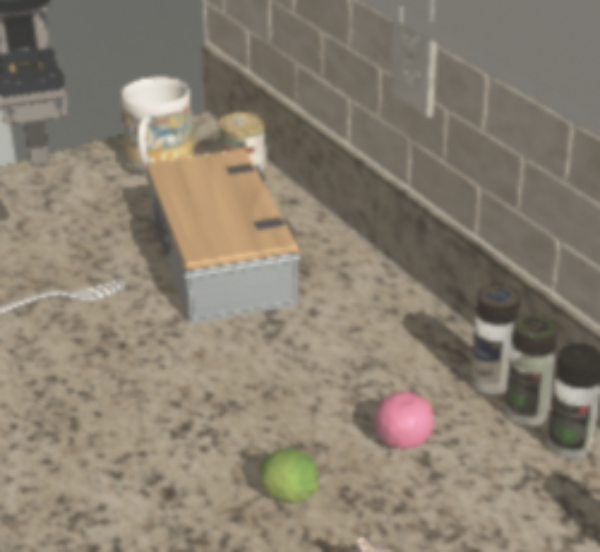

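The crop shows the lid shut flat and the clip against the box front. Its face sits at box x = -67.8 over its whole height, with the bead proud of that as expected, and the lime and pink fruit are unmoved.

```bash
python3 -c "
from workcell import *
print(hand_in())"
```

```text
the job is handed in; nothing more can be done
None
```

The job is handed in: the mandarin is in the big compartment, the lid was closed slowly until shut, and the clip is folded flat against the front of the box. The lime is where it was and the garlic was not touched; the ramekin was last seen upright, just before the lid closed. The fingertips pressed the clip with about 52 N upward before I backed off, and the arm took about 30 s.

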